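Lock the knife chest and hand in its key

ROBOT

A 6-joint arm with a two-finger parallel gripper is mounted at the origin on the work surface. World frame = base frame: x ahead of the robot, y to its left, z up, the work surface at z = 0. Lengths are in m, angles in degrees, forces in N, time in s.
With the tool pointing down it reaches from about 0.25 to 0.725 m from the base axis. Payload 9.7 kg.
Tool frame: the origin (TCP) lies midway between the tips of the shut fingers; the grasp point (between the pads) lies 19 mm behind it; z points along the fingers, x is the direction in which the jaws open and shut, and the axes are right-handed (so a half turn about z gives the same grasp; the last joint's range is limited). The gripper opens to 85 mm and grips with 20 to 120 N. Pads are 22 mm wide; open, the fingers measure 114 mm over their backs; the gripper's body (76 mm by 85 mm) begins 54 mm behind the grasp point. The pads swing forward as they close: fully open they stand 13 mm farther back than shut.
Start: joints at [74.141, 4.979, 10.078, 95.1, 0, 90], TCP at [0.15, 0.529, 0.231] pointing down, gripper open.
Joint ranges: [-179.16, 179.16], [-48.56, 103.87], [-65.8, 70.77], [-126.05, 130.52], [-82.76, 87.17], [-180, 180]. Speed limits (degrees/s): [127.2, 127.2, 147.25, 180, 180, 180].

INTERFACE

Orientations are given as [roll, pitch, yaw] about the fixed x, y, z axes, in that order (R = Rz(yaw) Ry(pitch) Rx(roll)).
In Python, from workcell import bot, optics gives the robot as it stands.
- The arm moves only by the shell command python3 -m creep 'ROWS' [FORCE]. ROWS is JSON, a list of rows, each a list of 7 numbers: the shift along the tool's x, y, z in m, then the turn, a rotation vector about the tool's x, y, z in rad, then the opening, from 0 (shut) to 1 (fully open). A call has 1 to 8 rows; each row is the pose to reach, as a shift and turn from the pose commanded when the call began, along the tool's axes at that moment; what a row does not reach only later rows make up. A row lasts 1/10 s, in which the tool goes at most 50 mm and 8.59 degrees, less where a joint would pass 70% of its speed; a pose out of reach is approached as far as the arm can. A call with a gripper value outside its range is refused whole. The fingers move at their own pace and stop on an object; FORCE is the grip in N (left out, the last holds). Time passes only in rows, so rows that repeat a pose let the fingers close. It gives the time, the measured TCP pose, the force and the opening at its end, in the units of the state.
- bot.get_obs(): the state, without advancing time (a new reading comes with each control period).
- optics.camera(name): name is "scene" or "side" or "wrist"; returns the picture (420x560x3 uint8, red, green, blue); there is no depth.
- optics.camera_params(name): a dict with "camera_matrix" (3x3 intrinsics, pixels), "D" ([k1, k2, p1, p2, k3] as OpenCV has them; the pictures are not rectified), "R" (3x3) and "t" (3): a world point X has camera coordinates R X + t; the wrist camera has in their place "mount" (4x4, takes a point from camera to tool coordinates, whose origin is the TCP and whose axes are the tool frame's). Camera axes: x right, y down, z forward; pixel columns grow to the right and rows downward; lengths in m; the calibration is good to about 2 mm. A picture is of the moment at which its call begins: read the wrist's pose just before it. camera_params takes no time and is no camera call.
- bot.job_done(): hands the job in, once; it reports no verdict.
The state is a dict: "time": time; "q": joint angles; "qd": joint speeds; "joint_efforts": joint torques, N m; "ee_pos": TCP position; "tcp_rot": TCP orientation; "wrist_force": force on the tool from outside, world axes, zero at the start; "torque": the same for the moment, N m; "opening": finger opening in m.
Only numpy, scipy, OpenCV 4.12 (cv2) and the standard library are available. Lean on these libraries where they do the work, as an engineer would, in place of code of your own. Each camera call takes 0.05 s, during which the arm holds its last target.

TASK

Class is over: lock the knife chest with the key that was left in its lock. Press the lid down on its springy seal and turn the key clockwise to its stop, so that the bolt is fully shot into the keeper; then turn it back, feel for the one position where it comes out, draw it out without forcing it and leave it lying in the dark key tray. Leave the other things on the bench as they are.

Things in the scene. Friction and masses are not known exactly. Their poses are not given: they have to be found in the camera images.
- chest: Wooden knife chest, fixed, 280 wide (y), 240 deep (x), about 123 high to the top of its lid. Origin on the table straight below the keyhole; x points to the chest's back, where the lid is hinged. Its front face is 33 mm before the origin (towards -x).
- keeper_bridge (a point): Middle of the underside of the steel keeper's bridge, on the chest's front: 40.5 mm before the chest's origin, 131 mm up. The bridge is 12 deep (x), 34 wide (y), 8.5 high; the bolt must go under it. If the lid is not held down, the bolt strikes the bridge's edge and the key jams about 45 to 50 degrees clockwise of its zero: turn back, press harder, try again.
- keyhole (a point): Grey rim lock on the lid near its front edge, case 58 x 58, 34 high. Point: centre of the keyhole in its round brass cover, at the case's top, 154 to 159 mm above the table; axes as the lid's. The hole, 12.6 mm across, has two opposite notches 5.6 mm wide, the only way out for the key's 4 mm thick bits (about 6 degrees to spare either way); elsewhere the cover catches them 1 mm up.
- key: Blue key, loose, about 60 g, upright in the lock at the start, its x turned 0.1 rad anticlockwise of the chest's +x. Origin on its axis at the underside of its bow, 10 mm above the lock's top. z up the key, x along the bow's width. Bow 30 (x) by 10 (y) by 30 mm (z, 0 to 30), to be gripped across the 10 mm; a white stripe runs down its middle.
- key_tip (a point): Lower, rounded end of the key's 11 mm steel shank, 30 mm below the key's origin; two bits stand out 6.5 mm along x and -x, 18 to 25 mm below the origin. In the lock the tip stands on a solid floor 20 mm below the lock's top, so pressing the key down presses the lid down. In the pull-out position the key draws straight up and is clear after 20 mm.
- cover: The lock's round brass cover plate, 30 mm across, at the case's top. Origin at the centre of the keyhole; its axes are the lid's and do not tell where the notches lie. A tug of 10 N is enough to feel whether it holds the key; more than 45 N between key and cover is forcing.
- plug: The lock's cylinder, turned by the key's bits, hidden; z up the axis. Key angles (its x), clockwise from the chest's +x: start -6 degrees; it pushes the bolt from about 34, has it fully shot at 68, hard stop at about 75; turned back, the bolt stays (but is drawn back if the key goes past -5). Pull-out: one place between 14 and 54, different each time: feel for it. Turns with about 0.1 N m.
- bolt_nose (a point): Front end of the steel bolt (16 wide, 9 high), at mid height, 7.5 mm above the lid's top. In the chest's frame its x is -31 to -33 mm at the start (drawn back) and about -39.5 mm when fully shot.
- lid: The chest's lid with the lock on it, 280 x 240 x 12 mm, hinged along its back edge (origin there, on its underside); it opens upward. It rests on a springy rubber seal and stands proud by 2 to 7 mm at the lock, different each time; press it right down to its hard stop for the bolt to pass. At the lock this takes 5 to 12 N; let go before it is bolted, it springs up again.
- tray: Dark wooden key tray, fixed, 150 x 150 mm, 22 high, walls and floor 6 mm thick, open above; it stands to the left or right of the chest. Origin at the centre of its underside.
- figure: Little turned wooden figure, 72 mm tall, 38 mm foot, standing on the lid behind the lock; leave it there.
- stone: Grey honing stone in its wooden box, 80 x 190 mm, 34 high, on the side of the chest away from the tray; leave it.
- gouge: Carving gouge with dark handle, 220 mm long, lying before the chest; leave it.
- mallet: Wooden carver's mallet, 240 mm long, 68 mm thick, lying left of the chest; leave it.
- craft_box: Plywood box with lid, 106 x 146 mm, 68 high, beside the chest; leave it.
- glue: White glue bottle, 150 mm tall, beside the chest; leave it.

How it is judged:
By the outcome, as a careful person would: the job done as asked, in the order asked, and still so for the second after the job is handed in, with the robot touching nothing.
It also fails if it takes over 64 s, if anything falls off the work surface, if the arm or the gripper's body presses on something with over 40 N, if the wrist force passes 120 N, or if a joint passes its speed limit or range.

## Working session

There is one attempt and no reset: what is moved stays moved. The work goes in short steps, Python scripts to look and compute and a shell command to move; the robot and the scene stay as the last step left them, time stands still between calls to the robot, and variables do not carry over. Pictures are saved under pics/ and viewed, and the job is handed in when it is done.

```bash
ls; mkdir -p pics; python3 - <<'E'
from workcell import bot, optics
import cv2
o=bot.get_obs();print(o)
for n in("scene","side","wrist"):
    cv2.imwrite(f"pics/{n}0.png",optics.camera(n)[:,:,::-1])
    print(n,optics.camera_params(n))
E
```

```text
pics
{'time': 0.0, 'q': array([7.41392960e+01, 5.01035685e+00, 1.00330192e+01, 9.50999012e+01,
       1.69782403e-04, 8.99997315e+01]), 'qd': array([ 0.03905562, -0.00740543, -0.00370297,  0.0757545 ,  0.0127699 ,
        0.12358911]), 'joint_efforts': array([-5.73325397e-04, -5.20393538e+01,  4.64796746e+01,  1.65373221e-02,
        3.80265794e-05, -8.77839284e-06]), 'ee_pos': array([0.15024791, 0.52882875, 0.23057736]), 'tcp_rot': array([-1.79999830e+02,  7.72388015e-02,  7.41395645e+01]), 'wrist_force': array([-0.04919382, -0.42129303, -0.57826556]), 'torque': array([ 0.05625118, -0.04121589, -0.00838428]), 'opening': 0.08555645200340722}
scene {'camera_matrix': array([[506.01493995,   0.        , 279.11127956],
       [  0.        , 506.01493995, 202.90547748],
       [  0.        ,   0.        ,   1.        ]]), 'D': array([-0.11915985,  0.        ,  0.        ,  0.        ,  0.        ]), 'R': array([[-0.16076722,  0.98691454, -0.01239362],
       [ 0.74833548,  0.1136963 , -0.65350376],
       [-0.64354325, -0.11433657, -0.7568218 ]]), 't': array([ 0.06472294, -0.36944008,  1.
[... 373 characters left out ...]
 0.1419648 , -0.70550754, -0.69433789]]), 't': array([0.58864348, 0.11839618, 1.03194912])}
wrist {'camera_matrix': array([[332.11072475,   0.        , 277.62090938],
       [  0.        , 332.11072475, 206.86117453],
       [  0.        ,   0.        ,   1.        ]]), 'D': array([-0.05160152,  0.        ,  0.        ,  0.        ,  0.        ]), 'mount': array([[ 9.99999411e-01, -1.07483439e-03,  1.52417691e-04,
         5.95137423e-04],
       [ 9.81787988e-04,  9.55337224e-01,  2.95516199e-01,
        -7.58344119e-02],
       [-4.63241268e-04, -2.95515876e-01,  9.55337717e-01,
        -1.42388371e-01],
       [ 0.00000000e+00,  0.00000000e+00,  0.00000000e+00,
         1.00000000e+00]])}
```

View pics/scene0.png

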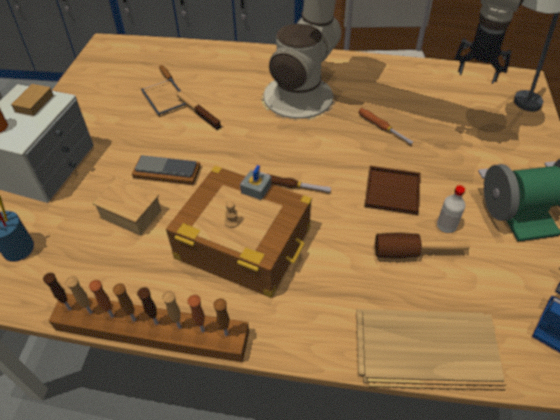

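View pics/side0.png

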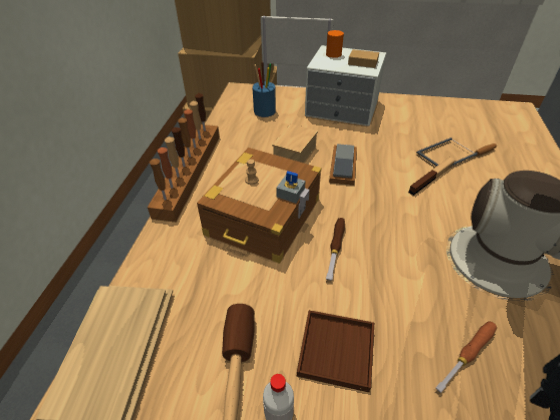

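View pics/wrist0.png

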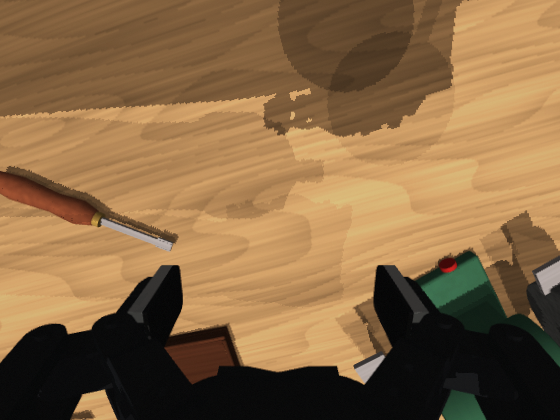

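The scene view has the blue key at about (256,172), the chest around (240,225) and the tray around (393,190). In the side view the key is at (292,180) and the tray at (337,349). Next I'll triangulate these and zoom in.

```bash
cat > h.py <<'E'
import numpy as np, cv2
from workcell import bot, optics
from scipy.spatial.transform import Rotation as Ro
def ray(n,px,obs=None):
    p=optics.camera_params(n)
    u=cv2.undistortPoints(np.array([[px]],float),p["camera_matrix"],p["D"])[0,0]
    d=np.array([u[0],u[1],1.])
    if n=="wrist":
        T=np.eye(4);T[:3,:3]=Ro.from_euler('xyz',obs['tcp_rot'],degrees=True).as_matrix();T[:3,3]=obs['ee_pos']
        M=T@p["mount"]; return M[:3,3],M[:3,:3]@d/np.linalg.norm(d)
    R=p["R"];return -R.T@p["t"],R.T@d/np.linalg.norm(d)
def onz(n,px,z,obs=None):
    o,d=ray(n,px,obs);return o+d*(z-o[2])/d[2]
def tri(*rs):
    A=np.zeros((3,3));b=np.zeros(3)
    for o,d in rs:
        P=np.eye(3)-np.outer(d,d);A+=P;b+=P@o
    x=np.linalg.solve(A,b);return x,[np.linalg.norm((np.eye(3)-np.outer(d,d))@(x-o)) for o,d in rs]
def proj(n,X,obs=None):
    p=optics.camera_params(n)
    if n=="wrist":
        T=np.eye(4);T[:3,:3]=Ro.from_euler('xyz',obs['tcp_rot'],degrees=True).as_matrix();T[:3,3]=obs['ee_pos']
        W=np.linalg.inv(T@p["mount"]);R,t=W[:3,:3],W[:3,3]
    else: R,t=p["R"],p["t"]
    return cv2.projectPoints(np.atleast_2d(X).astype(float),cv2.Rodrigues(R)[0],t,p["camera_matrix"],p["D"])[0][:,0]
def blue(img,roi=None):
    h=cv2.cvtColor(img,cv2.COLOR_RGB2HSV)
    m=cv2.inRange(h,(105,130,60),(130,255,255))
    if roi is not None:
        k=np.zeros_like(m);x0,y0,x1,y1=roi;k[y0:y1,x0:x1]=255;m&=k
    return m
E
python3 - <<'E'
from h import *
S=cv2.imread("pics/scene0.png");D=cv2.imread("pics/side0.png")
c={}
for n,i,roi in(("scene",S,(230,150,290,200)),("side",D,(260,150,330,215))):
    m=blue(i[:,:,::-1].copy(),roi);ys,xs=np.nonzero(m);c[n]=(xs.mean(),ys.mean());print(n,len(xs),c[n],xs.min(),xs.max(),ys.min(),ys.max())
print(tri(ray("scene",c["scene"]),ray("side",c["side"])))
a=cv2.resize(S[140:300,160:320],None,fx=3.7,fy=3.7,interpolation=cv2.INTER_CUBIC);cv2.imwrite("pics/sz.png",a)
a=cv2.resize(D[140:260,190:340],None,fx=5,fy=5,interpolation=cv2.INTER_CUBIC);cv2.imwrite("pics/dz.png",a)
# tray
for n,i in(("scene",S),("side",D)): pass
print(onz("scene",(393,190),.02),onz("side",(337,349),.02))
E
```

```text
scene 41 (np.float64(255.58536585365854), np.float64(173.02439024390245)) 254 258 167 179
side 89 (np.float64(291.314606741573), np.float64(176.8988764044944)) 286 296 172 183
(array([ 0.55690833, -0.03162142,  0.18025894]), [np.float64(0.00039760138960434784), np.float64(0.0003976013896043777)])
[0.41259837 0.32793239 0.02      ] [0.40041909 0.33528467 0.02      ]
```

View pics/sz.png

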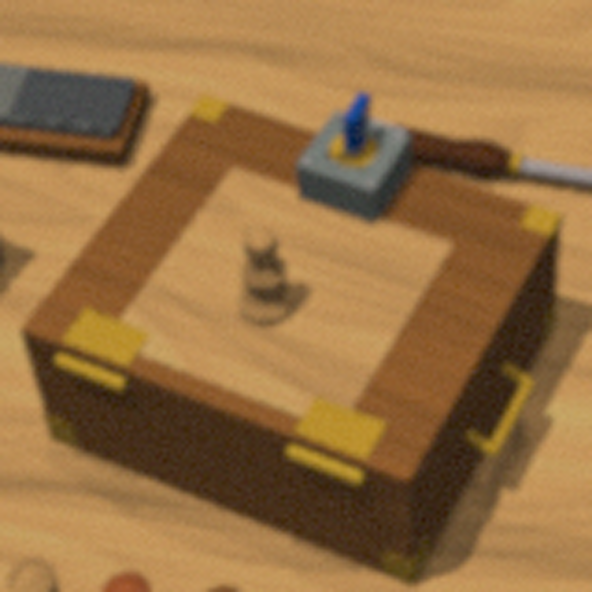

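View pics/dz.png

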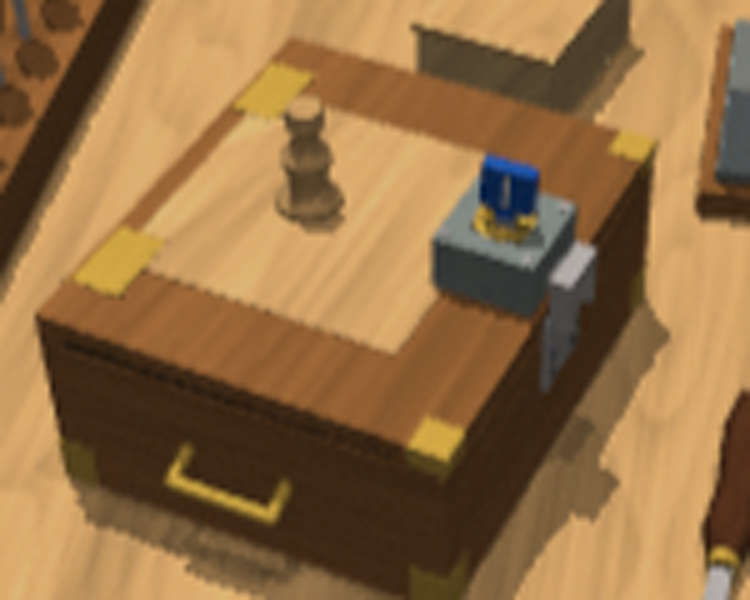

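```bash
python3 - <<'E'
from h import *
z=.127
sc=[(215.4,166.2),(310.8,200),(270.8,269.2),(167.6,229.7)]
P=[onz("scene",p,z) for p in sc]
for p in P:print(p)
def yaw(v):return np.degrees(np.arctan2(v[1],v[0]))
print("x dirs",yaw(P[2]-P[1]),yaw(P[3]-P[0]),"y dirs-90",yaw(P[1]-P[0])-90,yaw(P[2]-P[3])-90, [np.linalg.norm(P[i]-P[i-1]) for i in range(4)])
# side view corners
sd=[(650,145),(450,480),(40,320),(290,40)]
Q=[onz("side",(190+a/5,140+b/5),z) for a,b in sd]
for p in Q:print(p)
print("x dirs",yaw(Q[2]-Q[1]),yaw(Q[3]-Q[0]),"y dirs-90",yaw(Q[1]-Q[0])-90,yaw(Q[2]-Q[3])-90)
for a,b in zip([215.4,310.8,270.8,167.6],[0]*4):pass
for i in range(4): print(tri(ray("scene",sc[i]),ray("side",(190+sd[i][0]/5,140+sd[i][1]/5))))
# tray corners
from itertools import chain
S=cv2.imread("pics/scene0.png");D=cv2.imread("pics/side0.png")
cv2.imwrite("pics/tz.png",np.hstack([cv2.resize(S[155:225,355:435],(400,350),interpolation=2),cv2.resize(D[300:400,285:385],(380,350),interpolation=2)]))
E
```

```text
[ 0.49779519 -0.1543069   0.127     ]
[0.57820529 0.11007941 0.127     ]
[0.79501718 0.04674348 0.127     ]
[ 0.72306359 -0.21634212  0.127     ]
x dirs -16.284343863658027 -15.396683028242958 y dirs-90 -16.916544456641404 -15.296254515259491 [np.float64(0.23365406329419053), np.float64(0.27634380823743726), np.float64(0.22587349745667054), np.float64(0.27274777820010876)]
[ 0.49067392 -0.14685818  0.127     ]
[0.55905618 0.12846361 0.127     ]
[0.7891298  0.05163441 0.127     ]
[ 0.7182402  -0.21718869  0.127     ]
x dirs -18.46587336000852 -17.17402873274384 y dirs-90 -13.948425602795197 -14.772795478479239
(array([ 0.49105898, -0.15669364,  0.11972559]), [np.float64(0.00019900587203650562), np.float64(0.0001990058720366014)])
(array([0.56189341, 0.10935558, 0.10722555]), [np.float64(0.0009557386734149918), np.float64(0.0009557386734151022)])
(array([0.79172778, 0.04611233, 0.12173971]), [np.float64(0.00011849241154808252), np.float64(0.00011849241154813853)])
(array([ 0.71970502, -0.21870395,  0.12437004]), [np.float64(0.001510550961857429), np.float64(0.0015105509618575572)])
```

View pics/tz.png

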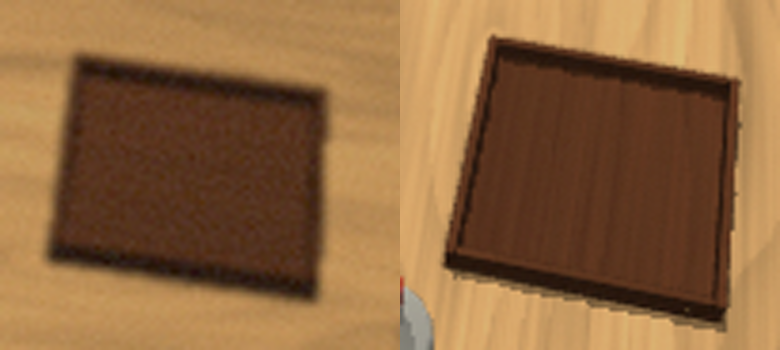

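The chest's yaw is about -16° and the key is near (0.557,-0.032), so the jaws need a tool yaw of about 80°. The tray centre is about (0.405,0.33). I'll travel above the key now.

```bash
python3 -m creep '[[-0.4285,0.545,-0.03,0,0,-0.1,1],[-0.4285,0.545,-0.03,0,0,-0.1,1],[-0.4285,0.545,-0.03,0,0,-0.1,1],[-0.4285,0.545,-0.03,0,0,-0.1,1],[-0.4285,0.545,-0.03,0,0,-0.1,1],[-0.4285,0.545,-0.03,0,0,-0.1,1],[-0.4285,0.545,-0.03,0,0,-0.1,1],[-0.4285,0.545,-0.03,0,0,-0.1,1]]'
cat >> h.py <<'E'
def need(target,yaw=None,cmd=None):
    o=bot.get_obs();R=Ro.from_euler('xyz',o['tcp_rot'],degrees=True)
    print("t",o['time'],"tcp",o['ee_pos'],o['tcp_rot'],"F",o['wrist_force'].round(2),"q6",o['q'][5])
    print("shift",R.inv().apply(np.array(target)-o['ee_pos']).round(4))
    if yaw is not None: print("rotvec",(R.inv()*Ro.from_euler('xyz',[180,0,yaw],degrees=True)).as_rotvec().round(4))
E
python3 -c "
from h import *
need([.557,-.032,.26],80)"
```

```text
time: 0.95
ee_pos: [0.3857, 0.2038, 0.2487]
tcp_rot: [180.0, -0.0, 79.9]
wrist_force: [1.3, 0.3, 0.7]
opening: 0.0855
t 0.95 tcp [0.38569647 0.20375095 0.2487127 ] [ 1.79979973e+02 -1.92463614e-02  7.98816077e+01] F [1.3  0.26 0.67] q6 37.96257365749385
shift [-0.202   0.2101 -0.0113]
rotvec [ 0.0003 -0.0003 -0.0021]
```

```bash
python3 -m creep '[[-0.202,0.21,-0.011,0,0,0,1],[-0.202,0.21,-0.011,0,0,0,1],[-0.202,0.21,-0.011,0,0,0,1],[-0.202,0.21,-0.011,0,0,0,1],[-0.202,0.21,-0.011,0,0,0,1],[-0.202,0.21,-0.011,0,0,0,1],[-0.202,0.21,-0.011,0,0,0,1],[-0.202,0.21,-0.011,0,0,0,1]]'
python3 - <<'E'
from h import *
need([.557,-.032,.26],80)
o=bot.get_obs();i=optics.camera("wrist");cv2.imwrite("pics/w1.png",i[:,:,::-1])
m=blue(i);ys,xs=np.nonzero(m);print(len(xs),xs.mean(),ys.mean(),xs.min(),xs.max(),ys.min(),ys.max())
print(proj("wrist",[.557,-.032,.182],o))
E
```

```text
time: 1.75
ee_pos: [0.5562, -0.0309, 0.2587]
tcp_rot: [-179.9, 0.0, 79.8]
wrist_force: [-0.2, 0.4, 1.0]
opening: 0.0854
t 1.75 tcp [ 0.55624253 -0.03092729  0.25874228] [-1.79900141e+02  3.47977468e-03  7.97643279e+01] F [-0.24  0.44  1.05] q6 7.0487756051349795
shift [-0.0009  0.0009 -0.0013]
rotvec [-0.0017  0.0001 -0.0041]
634 277.69716088328073 219.49526813880126 268 285 199 241
[[275.36365132 219.23427662]]
```

View pics/w1.png

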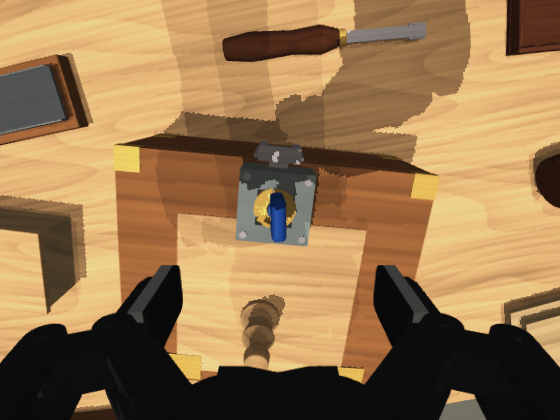

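```bash
python3 - <<'E'
from h import *
i=cv2.imread("pics/w1.png")
cv2.imwrite("pics/w1z.png",cv2.resize(i[135:255,225:335],None,fx=5,fy=5,interpolation=cv2.INTER_CUBIC))
E
```

```text
(no output)
```

View pics/w1z.png

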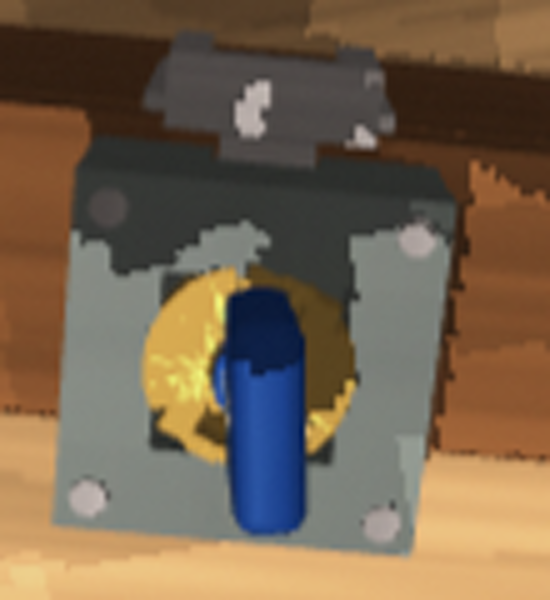

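```bash
python3 - <<'E'
from h import *
o=dict(ee_pos=np.array([.55624253,-.03092729,.25874228]),tcp_rot=np.array([-179.9,0.0035,79.764]))
f=lambda x,y,z:onz("wrist",(225+x/5,135+y/5),z,o)
y_=lambda a,b:np.degrees(np.arctan2(*(b-a)[1::-1]))
print("key edges",y_(f(230,380,.197),f(232,515,.197)),y_(f(303,365,.197),f(305,515,.197)))
print("far end mid",f(268,533,.197),"edges mid",f(231,450,.197),f(304,450,.197))
print("cover",f(250,362,.158),"cover L/R",f(143,365,.158),f(356,365,.158))
print("lock yaw",y_(f(55,523,.157),f(412,553,.157))-0, y_(f(75,230,.157),f(55,523,.157)),y_(f(455,205,.157),f(412,553,.157)))
print("lid front",y_(onz("wrist",(116,145),.127,o),onz("wrist",(438,175),.127,o))-90)
for X in ([.557,-.032,.197],):print((proj("wrist",X,o)-[225,135])*5)
E
```

```text
key edges -9.825680700815264 -9.151718748941281
far end mid [ 0.56774765 -0.03169131  0.197     ] edges mid [ 0.55531364 -0.03436697  0.197     ] [ 0.55702233 -0.02496429  0.197     ]
cover [ 0.55570982 -0.03219751  0.158     ] cover L/R [ 0.55324844 -0.04844117  0.158     ] [ 0.55909144 -0.0162812   0.158     ]
lock yaw 74.50844695595188 -16.022792681746203 -15.292652768157376
lid front -15.642534379080843
[[251.1115863  458.85682627]]
```

```bash
python3 -m creep '[[0,0,0.02,0,0,-0.008,1],[0,0,0.04,0,0,-0.008,1],[0,0,0.045,0,0,-0.008,0.5],[0,0,0.045,0,0,-0.008,0.5]]'
python3 - <<'E'
from h import *
need([.556,-.031,.165],80.4)
o=bot.get_obs();i=optics.camera("wrist");cv2.imwrite("pics/w2.png",i[:,:,::-1])
np.save("o2.npy",np.r_[o['ee_pos'],o['tcp_rot']])
print(proj("wrist",[.556,-.031,.197],o))
cv2.imwrite("pics/w2z.png",cv2.resize(i[130:290,200:360,::-1],None,fx=3.7,fy=3.7,interpolation=cv2.INTER_CUBIC))
E
```

```text
time: 2.2
ee_pos: [0.5554, -0.0292, 0.2145]
tcp_rot: [-180.0, 0.0, 80.4]
wrist_force: [-0.6, -0.6, 0.3]
opening: 0.0588
t 2.2 tcp [ 0.55544232 -0.02922843  0.21448061] [-1.79953603e+02  3.29558554e-03  8.04050114e+01] F [-0.62 -0.61  0.35] q6 6.58170682058939
shift [-0.0017  0.0009  0.0495]
rotvec [-0.0008  0.0001  0.0001]
[[273.27813028 255.95489925]]
```

View pics/w2z.png

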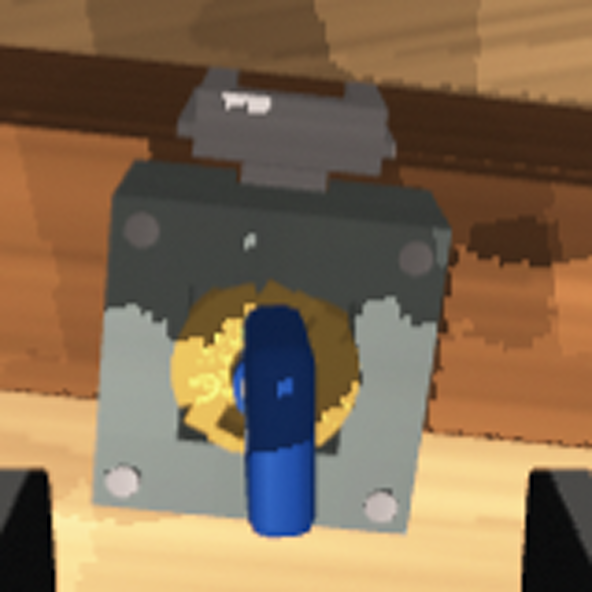

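```bash
python3 - <<'E'
from h import *
a=np.load("o2.npy");o=dict(ee_pos=a[:3],tcp_rot=a[3:])
f=lambda x,y,z:onz("wrist",(200+x/3.7,130+y/3.7),z,o)
for z in(.154,.157,.159):
    s=[f(*p,z) for p in((141,230),(416,258),(380,507),(122,481))]
    c=[f(*p,z) for p in((170,370),(358,362))]
    print(z,"screws mean",np.mean(s,0)[:2],"side",[np.linalg.norm(s[k]-s[k-1]).round(4) for k in range(4)],"cover",np.mean(c,0)[:2],np.linalg.norm(c[0]-c[1]))
for z in(.194,.199):
    l,r,e=f(246.5,440,z),f(314.5,440,z),f(281,534,z)
    print(z,l[:2],r[:2],np.linalg.norm(l-r),"end",e[:2],"ctr from end",(e-.015*np.array([np.cos(np.radians(-9.6)),np.sin(np.radians(-9.6)),0]))[:2],"LRmid",((l+r)/2)[:2])
E
```

```text
0.154 screws mean [ 0.55823286 -0.03306908] side [np.float64(0.0475), np.float64(0.0473), np.float64(0.0478), np.float64(0.0474)] cover [ 0.55686352 -0.03297877] 0.03323281775198541
0.157 screws mean [ 0.55709052 -0.03281613] side [np.float64(0.0468), np.float64(0.0466), np.float64(0.047), np.float64(0.0467)] cover [ 0.55574143 -0.03272716] 0.03274152256619291
0.159 screws mean [ 0.55632897 -0.0326475 ] side [np.float64(0.0463), np.float64(0.0462), np.float64(0.0466), np.float64(0.0462)] cover [ 0.55499337 -0.03255942] 0.03241399244233125
0.194 [ 0.55273837 -0.03408208] [ 0.55438659 -0.02439326] 0.009828012487745922 end [ 0.56857667 -0.03174175] ctr from end [ 0.55378673 -0.02924022] LRmid [ 0.55356248 -0.02923767]
0.199 [ 0.55053568 -0.03352591] [ 0.55213332 -0.02413442] 0.009526409892695337 end [ 0.56588794 -0.03125741] ctr from end [ 0.551098   -0.02875588] LRmid [ 0.5513345  -0.02883017]
```

```bash
python3 - <<'E'
from h import *
for n,(x0,y0,x1,y1) in(("scene",(235,155,275,200)),("side",(270,160,315,210))):
    i=cv2.imread(f"pics/{n}0.png")
    z=cv2.resize(i[y0:y1,x0:x1],None,fx=12,fy=12,interpolation=cv2.INTER_CUBIC)
    for X,c in(([.5565,-.0327,.155],(0,255,0)),([.5565,-.0327,.165],(255,255,0)),([.5565,-.0327,.195],(0,0,255)),([.553,-.029,.195],(255,0,255))):
        p=(proj(n,X)[0]-[x0,y0]+.5)*12;cv2.circle(z,tuple(int(v) for v in p),4,c,-1)
    cv2.imwrite(f"pics/{n}_lean.png",z)
a,b=cv2.imread("pics/scene_lean.png"),cv2.imread("pics/side_lean.png")
h=max(a.shape[0],b.shape[0]);w=np.zeros((h,a.shape[1]+b.shape[1],3),np.uint8);w[:a.shape[0],:a.shape[1]]=a;w[:b.shape[0],a.shape[1]:]=b
cv2.imwrite("pics/lean.png",cv2.resize(w,(790,int(h*790/w.shape[1]))))
E
```

```text
(no output)
```

View pics/lean.png

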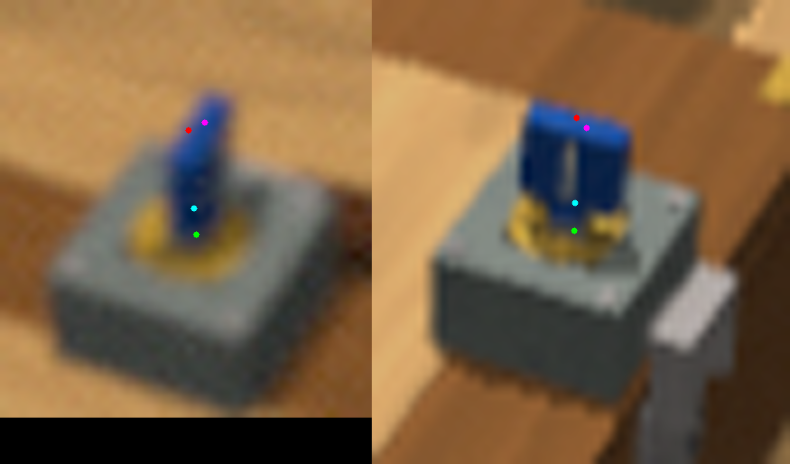

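The bow leans a few mm towards +y compared with the keyhole, which is at about (0.556,-0.0327). I'll centre the tool over the keyhole so the closing jaws stand the key upright.

```bash
python3 -c "
from h import *
need([.5562,-.0325,.166],80.4)"
```

```text
t 2.25 tcp [ 0.55583512 -0.02940867  0.21535078] [ 1.79975700e+02 -7.31242934e-03  8.03901193e+01] F [-0.02 -1.52  0.5 ] q6 6.578951416230416
shift [-0.003   0.0009  0.0494]
rotvec [ 0.0004 -0.0001 -0.0002]
```

```bash
python3 -m creep '[[-0.003,0.001,0.02,0,0,0,0.5],[-0.003,0.001,0.04,0,0,0,0.5],[-0.003,0.001,0.049,0,0,0,0.5],[-0.003,0.001,0.049,0,0,0,0.5],[-0.003,0.001,0.049,0,0,0,0],[-0.003,0.001,0.049,0,0,0,0],[-0.003,0.001,0.049,0,0,0,0],[-0.003,0.001,0.049,0,0,0,0]]' 40
python3 - <<'E'
from h import *
need([.5562,-.0325,.166],80.4);print(bot.get_obs()['torque'])
E
```

```text
time: 3.05
ee_pos: [0.5571, -0.0334, 0.1665]
tcp_rot: [179.9, -0.0, 80.3]
wrist_force: [-0.1, -0.2, 2.8]
opening: 0.009
t 3.05 tcp [ 0.5571021  -0.03337436  0.16647821] [ 1.79913274e+02 -4.81377017e-03  8.03256150e+01] F [-0.06 -0.17  2.76] q6 6.248435812445591
shift [ 0.0007 -0.001   0.0005]
rotvec [ 0.0015 -0.0001 -0.0013]
[-0.07596181 -0.1221803   0.00448431]
```

Gripped at a 9 mm opening with little side force. Next I'll press the lid down in steps.

```bash
python3 -m creep '[[0,0,0.001,0,0,0,0],[0,0,0.002,0,0,0,0],[0,0,0.003,0,0,0,0]]' 80; python3 -m creep '[[0,0,0.001,0,0,0,0],[0,0,0.002,0,0,0,0]]'
```

```text
time: 3.35
ee_pos: [0.5569, -0.0332, 0.1631]
tcp_rot: [179.9, -0.0, 80.3]
wrist_force: [-0.7, 0.5, 10.6]
opening: 0.0088
time: 3.55
ee_pos: [0.5571, -0.0332, 0.1628]
tcp_rot: [179.8, -0.0, 80.3]
wrist_force: [-5.4, 1.1, 21.8]
opening: 0.0085
```

```bash
 python3 -m creep '[[0,0,0.001,0,0,0,0],[0,0,0.002,0,0,0,0]]'
```

```text
time: 3.75
ee_pos: [0.5572, -0.0332, 0.1626]
tcp_rot: [179.7, -0.0, 80.3]
wrist_force: [-8.4, 1.4, 33.5]
opening: 0.0087
```

```bash
 python3 -m creep '[[0,0,-0.001,0,0,0.1,0],[0,0,-0.001,0,0,0.2,0],[0,0,-0.001,0,0,0.3,0],[0,0,-0.001,0,0,0.4,0],[0,0,-0.001,0,0,0.5,0],[0,0,-0.001,0,0,0.6,0]]'; python3 -c "
from h import *
print(bot.get_obs()['torque'])"
```

```text
time: 4.35
ee_pos: [0.5574, -0.0336, 0.1628]
tcp_rot: [179.8, -0.1, 45.7]
wrist_force: [-4.4, -1.7, 21.4]
opening: 0.0085
[-0.28709612  0.93417629  0.04121744]
```

```bash
 python3 -m creep '[[0,0,0,0,0,0.1,0],[0,0,0,0,0,0.2,0],[0,0,0,0,0,0.3,0],[0,0,0,0,0,0.4,0],[0,0,0,0,0,0.4,0]]'; python3 -c "
from h import *
print(bot.get_obs()['torque'])"
```

```text
time: 4.85
ee_pos: [0.5576, -0.0336, 0.1628]
tcp_rot: [179.9, -0.2, 22.8]
wrist_force: [-3.4, -0.7, 21.9]
opening: 0.0085
[-0.18288698  0.76351476  0.01250977]
```

```bash
 python3 -m creep '[[0,0,0,0,0,0.1,0],[0,0,0,0,0,0.2,0],[0,0,0,0,0,0.3,0],[0,0,0,0,0,0.34,0],[0,0,0,0,0,0.34,0]]'; python3 -c "
from h import *
print(bot.get_obs()['torque'])"
```

```text
time: 5.35
ee_pos: [0.5575, -0.0336, 0.1629]
tcp_rot: [179.9, -0.3, 3.5]
wrist_force: [-3.2, -1.1, 22.2]
opening: 0.0089
[-0.10887993  0.76600749  0.03770435]
```

```bash
 python3 -m creep '[[0,0,0,0,0,0.05,0],[0,0,0,0,0,0.1,0],[0,0,0,0,0,0.1,0]]'; python3 -c "
from h import *
print(bot.get_obs()['torque'])"; python3 -m creep '[[0,0,0,0,0,0.05,0],[0,0,0,0,0,0.1,0],[0,0,0,0,0,0.1,0]]'; python3 -c "
from h import *
print(bot.get_obs()['torque'])"
```

```text
time: 5.65
ee_pos: [0.5575, -0.0336, 0.1629]
tcp_rot: [180.0, -0.3, -2.3]
wrist_force: [-3.6, -0.4, 22.4]
opening: 0.0089
[-0.15632961  0.82871495  0.13610749]
time: 5.95
ee_pos: [0.5577, -0.0337, 0.1629]
tcp_rot: [180.0, -0.3, -7.9]
wrist_force: [-3.3, -1.6, 22.4]
opening: 0.0086
[-0.32788995  0.65166522  0.81097343]
```

The key met its hard stop: torque rose to 0.8 N m past about 76°. I'll look at the bolt before turning back.

```bash
 python3 -m creep '[[0,0,-0.001,0,0,-0.08,0],[0,0,-0.001,0,0,-0.08,0]]'; python3 - <<'E'
from h import *
print(bot.get_obs()['torque'])
o=bot.get_obs();i=optics.camera("wrist");j=optics.camera("side")
p=proj("side",[.52,-.02,.13])[0].astype(int);print(p)
a=cv2.resize(j[p[1]-40:p[1]+40,p[0]-50:p[0]+50,::-1],(500,400),interpolation=cv2.INTER_CUBIC)
cv2.imwrite("pics/w3.png",i[:,:,::-1]);cv2.imwrite("pics/s3.png",a)
E
```

```text
time: 6.15
ee_pos: [0.5575, -0.0336, 0.1631]
tcp_rot: [180.0, -0.2, -3.2]
wrist_force: [-2.9, -1.7, 16.9]
opening: 0.0085
[-0.20653628  0.40408255  0.24019151]
[304 196]
```

View pics/w3.png

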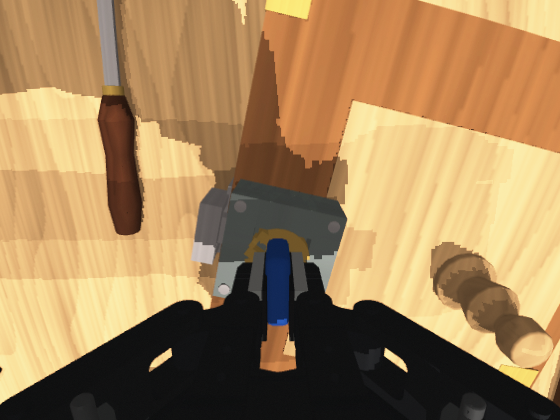

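View pics/s3.png

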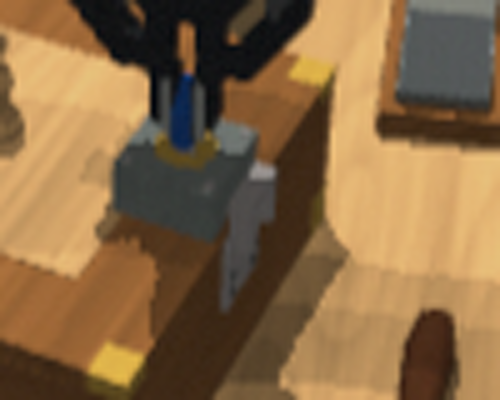

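The lock case sits at the same height against the keeper, and the key is still flat in the pads. I'll unload it and turn back towards 54°.

```bash
 python3 -m creep '[[0,0,-0.0015,0,0,-0.1,0],[0,0,-0.002,0,0,-0.2,0],[0,0,-0.0025,0,0,-0.3,0],[0,0,-0.0025,0,0,-0.37,0],[0,0,-0.0025,0,0,-0.37,0]]'; python3 -c "
from h import *
print(bot.get_obs()['torque'])"; python3 -m creep '[[0,0,-0.0015,0,0,0,0],[0,0,-0.003,0,0,0,0],[0,0,-0.003,0,0,0,0]]'
```

```text
time: 6.75
ee_pos: [0.5573, -0.0334, 0.1638]
tcp_rot: [179.9, -0.1, 18.0]
wrist_force: [1.5, -0.4, 5.2]
opening: 0.0086
[-0.0654808  -0.33496691 -0.0265415 ]
time: 7.05
ee_pos: [0.5569, -0.0333, 0.1657]
tcp_rot: [-180.0, 0.0, 17.9]
wrist_force: [4.3, -0.6, -0.9]
opening: 0.0086
```

```bash
 python3 -m creep '[[0,0,-0.001,0,0,0,0],[0,0,-0.0015,0,0,0,0],[0,0,-0.0015,0,0,0,0]]';  python3 -m creep '[[0,0,0.001,0,0,-0.04,0],[0,0,0.001,0,0,-0.08,0],[0,0,0,0,0,-0.08,0],[0,0,0,0,0,-0.08,0]]'
```

```text
time: 7.35
ee_pos: [0.5568, -0.0333, 0.1661]
tcp_rot: [-180.0, 0.1, 17.9]
wrist_force: [7.5, -0.8, -8.8]
opening: 0.0089
time: 7.75
ee_pos: [0.5565, -0.0332, 0.1662]
tcp_rot: [-180.0, 0.1, 22.4]
wrist_force: [6.5, -0.5, -8.8]
opening: 0.0084
```

Caught at 56° and 52°. I'll keep stepping back with gentle tugs of about 9 N.

```bash
T='[[0,0,0.001,0,0,-0.04,0],[0,0,0.001,0,0,-0.08,0],[0,0,0,0,0,-0.08,0],[0,0,0,0,0,-0.08,0]]'; python3 -m creep '[[0,0,0.001,0,0,-0.04,0],[0,0,0.001,0,0,-0.08,0],[0,0,0,0,0,-0.08,0],[0,0,0,0,0,-0.08,0]]'
```

```text
time: 8.15
ee_pos: [0.5564, -0.0331, 0.1663]
tcp_rot: [-179.9, 0.1, 27.0]
wrist_force: [6.1, 0.5, -10.4]
opening: 0.0083
```

```bash
python3 -m creep '[[0,0,0.001,0,0,-0.04,0],[0,0,0.001,0,0,-0.08,0],[0,0,0,0,0,-0.08,0],[0,0,0,0,0,-0.08,0]]'
```

```text
time: 8.55
ee_pos: [0.5564, -0.0331, 0.1664]
tcp_rot: [-179.9, 0.1, 31.5]
wrist_force: [5.2, 0.1, -11.2]
opening: 0.0086
```

```bash
python3 -m creep '[[0,0,0.001,0,0,-0.04,0],[0,0,0.001,0,0,-0.08,0],[0,0,0,0,0,-0.08,0],[0,0,0,0,0,-0.08,0]]'
```

```text
time: 8.95
ee_pos: [0.5563, -0.0331, 0.1666]
tcp_rot: [-179.9, 0.1, 36.1]
wrist_force: [4.9, 1.1, -12.9]
opening: 0.0088
```

```bash
python3 -m creep '[[0,0,0.0015,0,0,-0.04,0],[0,0,0.0015,0,0,-0.08,0],[0,0,0.0005,0,0,-0.08,0],[0,0,0.0005,0,0,-0.08,0]]'
```

```text
time: 9.35
ee_pos: [0.5563, -0.0332, 0.1668]
tcp_rot: [-179.9, 0.0, 40.7]
wrist_force: [1.8, 1.4, -8.8]
opening: 0.0089
```

```bash
python3 -m creep '[[0,0,0.001,0,0,-0.04,0],[0,0,0.001,0,0,-0.08,0],[0,0,0,0,0,-0.08,0],[0,0,0,0,0,-0.08,0]]'
```

```text
time: 9.75
ee_pos: [0.5569, -0.0333, 0.168]
tcp_rot: [179.9, -0.1, 45.3]
wrist_force: [0.7, 2.0, -0.3]
opening: 0.0089
```

At about 29° the key rose to z 0.168 and the force dropped to zero, so this is the opening. I'll turn slightly further towards the middle of the notch and lift gently.

```bash
python3 -m creep '[[0,0,0,0,0,-0.03,0],[0,0,-0.001,0,0,-0.03,0],[0,0,-0.002,0,0,-0.03,0],[0,0,-0.003,0,0,-0.03,0]]'; python3 -c "
from h import *
print(bot.get_obs()['torque'])"
```

```text
time: 10.15
ee_pos: [0.5568, -0.0333, 0.1701]
tcp_rot: [180.0, -0.0, 47.1]
wrist_force: [1.9, 2.0, -1.9]
opening: 0.0085
[ 0.4149151  -0.4752882   0.00740134]
```

```bash
python3 -m creep '[[0,0,-0.0015,0,0,0,0],[0,0,-0.003,0,0,0,0],[0,0,-0.0045,0,0,0,0],[0,0,-0.006,0,0,0,0]]'; python3 -c "
from h import *
print(bot.get_obs()['torque'])"
```

```text
time: 10.55
ee_pos: [0.5565, -0.0334, 0.1762]
tcp_rot: [-180.0, 0.0, 47.1]
wrist_force: [0.5, 1.1, -1.2]
opening: 0.0087
[ 0.19723221 -0.15359483  0.01260834]
```

```bash
python3 -m creep '[[0,0,-0.003,0,0,0,0],[0,0,-0.006,0,0,0,0],[0,0,-0.009,0,0,0,0],[0,0,-0.012,0,0,0,0],[0,0,-0.02,0,0,0,0],[0,0,-0.05,0,0,0,0],[0,0,-0.08,0,0,0,0],[0,0,-0.08,0,0,0,0]]'; python3 - <<'E'
from h import *
S=cv2.imread("pics/scene0.png");D=cv2.imread("pics/side0.png")
# tray rim corners, crops: scene (355,155) x5 ; side (285,300) x3.8,3.5
sc=[(355+a/5,155+b/5) for a,b in((78,57),(327,90),(315,298),(50,260))]
sd=[(285+(a-400)/3.8,300+b/3.5) for a,b in((492,38),(738,78),(726,310),(447,262))]
P=[onz("scene",p,.022) for p in sc];Q=[onz("side",p,.022) for p in sd]
for a in(P,Q):
    print(np.round(a,3).tolist(),np.mean(a,0))
need([np.mean(P+Q,0)[0],np.mean(P+Q,0)[1],.26])
cv2.imwrite("pics/s4.png",optics.camera("side")[:,:,::-1])
cv2.imwrite("pics/w4.png",optics.camera("wrist")[:,:,::-1])
E
```

```text
time: 11.35
ee_pos: [0.5576, -0.0334, 0.2608]
tcp_rot: [179.7, -0.2, 47.1]
wrist_force: [1.1, -0.1, -0.3]
opening: 0.0084
[[0.33, 0.261, 0.022], [0.335, 0.407, 0.022], [0.495, 0.397, 0.022], [0.49, 0.252, 0.022]] [0.41225559 0.32909969 0.022     ]
[[0.47, 0.254, 0.022], [0.323, 0.258, 0.022], [0.329, 0.408, 0.022], [0.476, 0.406, 0.022]] [0.39963655 0.33149881 0.022     ]
t 11.35 tcp [ 0.55764737 -0.03336089  0.26081566] [179.72581114  -0.22108167  47.10238139] F [ 1.12 -0.13 -0.33] q6 39.47640541412429
shift [ 1.631e-01 -3.587e-01 -3.000e-04]
```

View pics/s4.png

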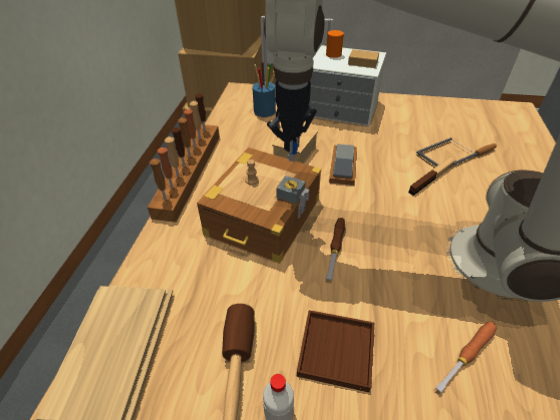

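View pics/w4.png

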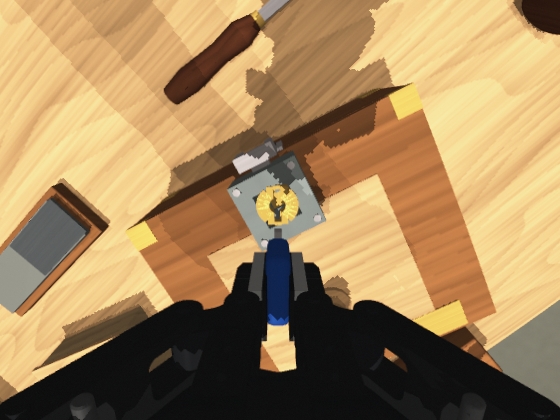

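The key is out and the lid is staying down. In the wrist view the empty keyhole is at (277,205) and the key sits in the jaws at (278,285). The tray centre is about (0.402,0.331), so I'll carry the key there.

```bash
python3 -m creep '[[0.17,-0.353,0,0,0,-0.75,0],[0.17,-0.353,0,0,0,-0.75,0],[0.17,-0.353,0,0,0,-0.75,0],[0.17,-0.353,0,0,0,-0.75,0],[0.17,-0.353,0,0,0,-0.75,0],[0.17,-0.353,0,0,0,-0.75,0],[0.17,-0.353,0,0,0,-0.75,0],[0.17,-0.353,0,0,0,-0.75,0]]'; python3 -c "
from h import *
need([.415,.331,.22],90)"
```

```text
time: 12.25
ee_pos: [0.4122, 0.3334, 0.2548]
tcp_rot: [-179.9, 0.1, 90.1]
wrist_force: [0.6, -0.7, -0.5]
opening: 0.0085
t 12.25 tcp [0.41215425 0.33343801 0.25482981] [-1.79921759e+02  5.17276891e-02  9.01204474e+01] F [ 0.61 -0.66 -0.5 ] q6 38.848152001992325
shift [-0.0024  0.0029  0.0348]
rotvec [-0.0014  0.0009  0.0021]
```

```bash
python3 -m creep '[[-0.002,0.003,0.03,-0.12,0,0,0],[-0.002,0.003,0.07,-0.24,0,0,0],[-0.002,0.003,0.11,-0.36,0,0,0],[-0.002,0.003,0.15,-0.45,0,0,0],[-0.002,0.003,0.175,-0.45,0,0,0],[-0.002,0.003,0.175,-0.45,0,0,0]]'; python3 - <<'E'
from h import *
need([.415,.331,.04])
cv2.imwrite("pics/s5.png",optics.camera("side")[:,:,::-1])
cv2.imwrite("pics/w5.png",optics.camera("wrist")[:,:,::-1])
E
```

```text
time: 12.85
ee_pos: [0.4138, 0.3271, 0.0754]
tcp_rot: [154.5, 0.3, 90.1]
wrist_force: [0.5, -1.1, 0.0]
opening: 0.0085
t 12.85 tcp [0.41384965 0.32714929 0.07535698] [154.54855721   0.34417539  90.13782558] F [ 0.51 -1.11  0.01] q6 45.29157405576068
shift [ 0.0041 -0.0141  0.0324]
```

View pics/s5.png

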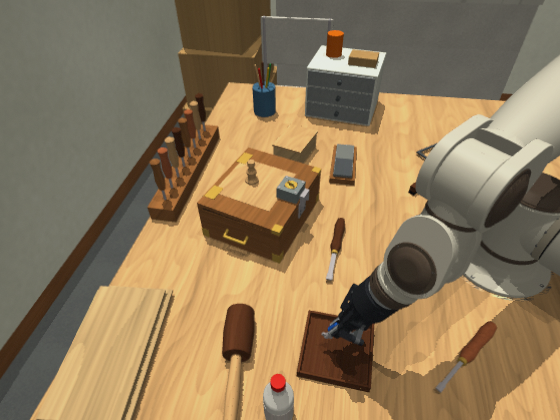

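View pics/w5.png

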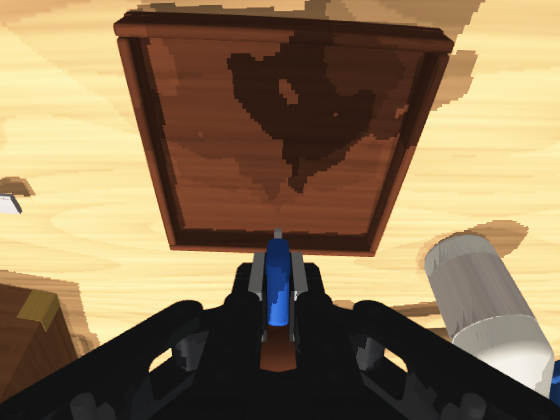

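```bash
python3 - <<'E'
from h import *
o=bot.get_obs()
for p in((116,28),(452,42),(376,254),(170,247)):print(onz("wrist",p,.022,o).round(3))
R=Ro.from_euler('xyz',o['tcp_rot'],degrees=True)
t=o['ee_pos']+R.apply([0,0,.031]);print(t,proj("wrist",t,o))
E
```

```text
[0.325 0.26  0.022]
[0.331 0.408 0.022]
[0.479 0.403 0.022]
[0.471 0.252 0.022]
[0.43034778 0.32954229 0.05355021] [[276.51022775 243.87908427]]
```

The wrist view confirms the tray centre at (0.4015,0.331), with the key tip above it. I'll lower until the tip touches.

```bash
python3 -m creep '[[0,-0.0065,0.0135,0,0,0,0],[0,-0.013,0.027,0,0,0,0],[0,-0.013,0.027,0,0,0,0]]';python3 -m creep '[[0,-0.001,0.0022,0,0,0,0],[0,-0.002,0.0045,0,0,0,0],[0,-0.002,0.0045,0,0,0,0]]'
```

```text
time: 13.25
ee_pos: [0.4174, 0.3296, 0.0515]
tcp_rot: [154.2, 0.0, 90.0]
wrist_force: [-0.6, 0.1, -0.7]
opening: 0.0086
time: 13.55
ee_pos: [0.4174, 0.3298, 0.0469]
tcp_rot: [154.2, -0.0, 90.1]
wrist_force: [0.2, 0.4, -1.1]
opening: 0.0089
```

```bash
python3 -m creep '[[0,-0.0015,0.003,0,0,0,0],[0,-0.0026,0.0054,0,0,0,0],[0,-0.0026,0.0054,0,0,0,0]]';python3 -m creep '[[0,-0.0006,0.0014,0,0,0,0],[0,-0.0012,0.0027,0,0,0,0],[0,-0.0012,0.0027,0,0,0,0]]'
```

```text
time: 13.85
ee_pos: [0.4168, 0.3293, 0.0397]
tcp_rot: [154.2, 0.0, 90.1]
wrist_force: [0.2, 1.5, -0.2]
opening: 0.0086
time: 14.15
ee_pos: [0.417, 0.3295, 0.037]
tcp_rot: [154.2, 0.0, 90.1]
wrist_force: [0.7, -0.1, -0.7]
opening: 0.0087
```

```bash
python3 -m creep '[[0,-0.0006,0.0014,0,0,0,0],[0,-0.0006,0.0014,0,0,0,0.5],[0,-0.0006,0.0014,0,0,0,0.5],[0,-0.0006,0.0014,0,0,0,0.5],[0,-0.0006,0.0014,0,0,0,0.5],[0,-0.0006,0.0014,0,0,0,0.5],[0,-0.0006,0.0014,0,0,0,0.5]]'; python3 - <<'E'
from h import *
cv2.imwrite("pics/w6.png",optics.camera("wrist")[:,:,::-1])
E
```

```text
time: 14.85
ee_pos: [0.4172, 0.3296, 0.0358]
tcp_rot: [154.2, -0.0, 90.1]
wrist_force: [-0.6, 0.3, -0.3]
opening: 0.0426
```

View pics/w6.png

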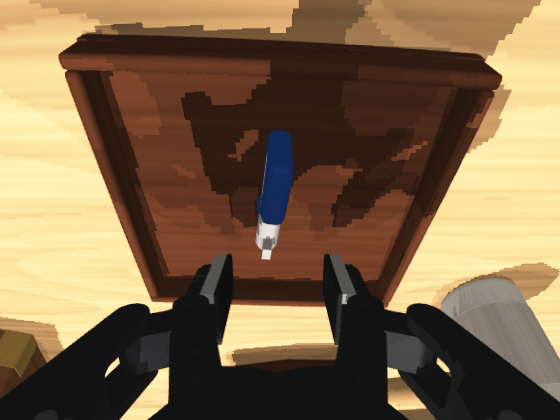

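The key fell flat and lies in the middle of the tray at pixels (275,190). I'll retreat straight up and check.

```bash
python3 -m creep '[[0,0.01,-0.02,0,0,0,0.5],[0,0.026,-0.054,0,0,0,0.5],[0,0.047,-0.099,0,0,0,0.5],[0,0.069,-0.144,0,0,0,0.5],[0,0.091,-0.19,0,0,0,0.5],[0,0.11,-0.23,0,0,0,0.5],[0,0.11,-0.23,0,0,0,0.5]]'; python3 -m creep '[[0,0,0,0,0,0,0.5],[0,0,0,0,0,0,0.5],[0,0,0,0,0,0,0.5]]'; python3 - <<'E'
from h import *
i=optics.camera("side");j=optics.camera("scene");w=optics.camera("wrist")
cv2.imwrite("pics/s7.png",i[:,:,::-1]);cv2.imwrite("pics/c7.png",j[:,:,::-1]);cv2.imwrite("pics/w7.png",w[:,:,::-1])
D=cv2.imread("pics/side0.png")
cv2.imwrite("pics/cmp.png",np.hstack([cv2.resize(D[150:240,250:340],(390,390),interpolation=2),cv2.resize(i[150:240,250:340,::-1],(390,390),interpolation=2)]))
E
```

```text
time: 15.6
ee_pos: [0.4174, 0.3307, 0.2983]
tcp_rot: [153.8, -0.4, 90.1]
wrist_force: [0.2, 0.4, 0.6]
opening: 0.0427
time: 15.9
ee_pos: [0.4159, 0.3292, 0.289]
tcp_rot: [154.3, 0.1, 90.1]
wrist_force: [-1.0, -0.7, 0.0]
opening: 0.0427
```

View pics/s7.png

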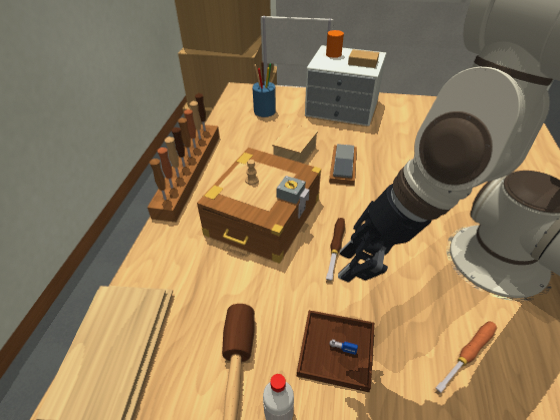

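View pics/c7.png

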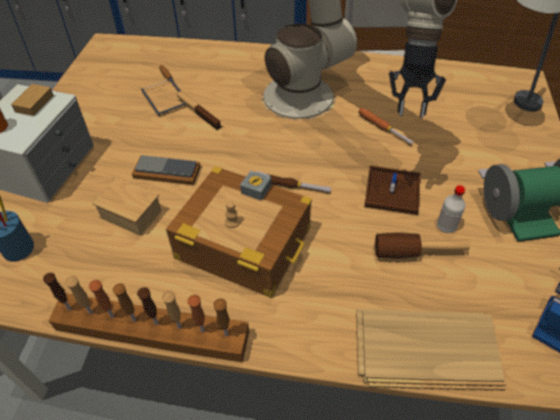

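View pics/cmp.png

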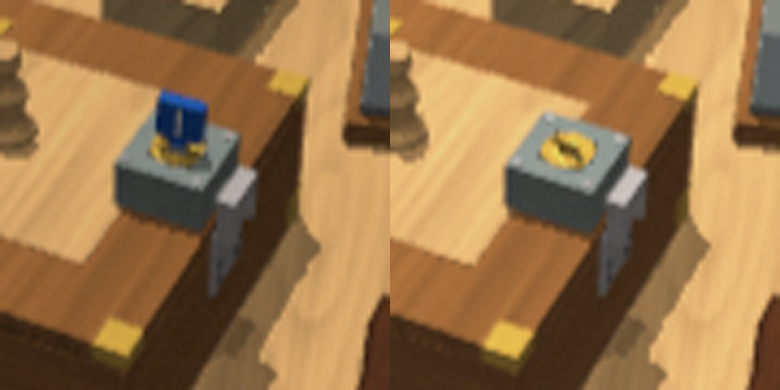

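The key lies in the tray: (343,347) in the side view, (393,182) in the scene view. The lock case sits lower against the keeper than at the start and stays there, and everything else is where it was. I'm handing in.

```bash
python3 -c "
from workcell import bot
print(bot.job_done())"
```

```text
the job is handed in; nothing more can be done
None
```

The chest is locked and the key is lying flat near the middle of the dark key tray. I handed the job in just after the 15.9 s mark on the robot's clock.

- **Locking:** I pressed the lid to its hard stop with up to about 33 N, and held about 22 N while turning. The key turned clockwise without jamming. It met its hard stop at about 76°, where the torque rose to about 0.8 N m.
- **Drawing the key:** Turning back, I gave tugs of about 9–13 N every 4–5°. The cover held the key at each step from 56° to 34°. It came free at about 29°, and I drew it straight up with under 2 N.
- **Last checks:** In the final pictures the lock case sits lower against the keeper than at the start and stays there with nothing pressing on it. The other things look unmoved, and the gripper is clear of everything.
- **Not confirmed directly:** I never saw the bolt's nose itself. That it is fully shot rests on reaching the hard stop and the lid staying down.
- **Disagreement:** The scene and side cameras put the tray centre about 12 mm apart. A wrist view agreed with the side camera, so I used that position.

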